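# Gauge a grinder pestle through shrinking rings

## Robot

A 7-joint arm with a two-finger parallel gripper is mounted at the origin on a cart in front of the work surface, level with it; the furniture and walls round the work are solid. World frame = base frame: x ahead of the robot, y to its left, z up, the work surface at z = 0. Lengths are in mm, angles in rad, forces in N, time in s.
With the tool pointing down it reaches from about 400 to 875 mm from the base axis. Payload 4.4 kg.
Tool frame: the origin (TCP) lies at the very end of the fingers, on their centre line; the grasp point (between the pads) lies 19 mm behind it; y points along the fingers, z is the direction in which the jaws open and shut, and the axes are right-handed (so a half turn about y gives the same grasp; the last joint's range is limited). The gripper opens to 85 mm and grips with 20 to 120 N. Pads are 22 mm wide; open, the fingers measure 114 mm over their backs; the gripper's body (76 mm by 85 mm) begins 54 mm behind the grasp point. The pads swing forward as they close: fully open they stand 13 mm farther back than shut.
Start: joints at [-1.186, 0.628, 0.038, 1.517, -0.027, 0.996, -0.02], TCP at [283.175, 585.089, 231.313] pointing down, gripper open.
Joint ranges: [-3.06, 3.06], [-0.37, 2.12], [-1.25, 1.32], [0.18, 2.47], [-1.1, 4.24], [0.23, 1.98], [-2.94, 2.94]. Speed limits (rad/s): [2.57, 2.57, 3.14, 3.14, 3.14, 3.14, 3.14].

## Interface

Orientations are given as [roll, pitch, yaw] about the fixed x, y, z axes, in that order (R = Rz(yaw) Ry(pitch) Rx(roll)).
In Python, from cell import * gives the robot as it stands.
- The arm moves only by the tool apply_moves, never from a script. Its argument "targets" is a list of rows, each a list of 6 numbers: the shift along the tool's x, y, z in units of 40 mm (1.0 is 40 mm), then the turn, a rotation vector about the tool's x, y, z in units of 8 degrees (1.0 is 8 degrees). A call has 1 to 12 rows; each row shifts and turns the commanded pose from where the row before left it, along the tool's axes as they then stand; what a row does not reach is not made up. A row lasts 1/8 s, in which the tool goes at most 62.5 mm and 10.7 degrees, less where a joint would pass 70% of its speed; a pose out of reach is approached as far as the arm can. A call is refused whole if a number of a shift passes 1 or a number of a turn 1, either way. A call with a gripper value outside its range is refused whole. "jaw" is the gripper command: -1 is shut, 1 is fully open, values between are in proportion, set as the call begins (left out, the last holds). The fingers move at their own pace and stop on an object; the grip force is fixed at half the most. Time passes only in rows, so rows that do not move let the fingers close. It gives the time, the measured TCP pose, the force and the opening at its end, in the units of the state.
- read_state(): the state, without advancing time (a new reading comes with each control period).
- get_image(name): name is "side" or "top" or "wrist"; returns the picture (400x640x3 uint8, red, green, blue); there is no depth.
- calibration(name): a dict with "fx", "fy", "cx", "cy" (pixels), "k1" (the pictures are not rectified: a ray, as slopes to the right and down, at radius r is drawn at 1 + k1 r^2 times it, then the intrinsics apply), "world_from_camera" (4x4, takes a point from camera to world coordinates). Camera axes: x right, y down, z forward; pixel columns grow to the right and rows downward; lengths in mm; the calibration is good to about 2 mm. A picture is of the moment at which its call begins: read the wrist's pose just before it. calibration takes no time and is no camera call; for the wrist camera it gives the pose at the moment of the call.
- finish_job(): hands the job in, once; it reports no verdict.
The state is a dict: "clock": time; "qpos": joint angles; "qd": joint speeds; "tau": joint torques, N m; "eef_pos": TCP position; "tool_rot": TCP orientation; "force": force on the tool from outside, world axes, zero at the start; "torque": the same for the moment, N m; "width": finger opening in mm.
Only numpy, scipy, OpenCV 4.12 (cv2) and the standard library are available. Lean on these libraries where they do the work, as an engineer would, in place of code of your own. Each camera call takes 0.05 s, during which the arm holds its last target. There are 200 camera calls.

## Task

Take the pestle from the blue place of the rack and feed it, white end first, straight into the ring gauge, through one ring after the other, until it comes to the first ring that it is too thick to pass. Make sure that it is really stopped by its size and not just caught askew on a ring's edge, without forcing it, and leave it lying in the gauge with its white end up against that ring. Leave the other two pestles in their grey places and the other things about where they are.

Things in the scene. Friction and masses are not known exactly. Their poses are not given: they have to be found in the camera images.
- gauge: Fixed ring gauge: four upright steel rings (outside 40 mm, 8 mm long, 45 degree lead-in 2 mm deep in front, 14 mm apart) in a row on one level axis 65 mm above the worktop; foot 60 mm wide, 10 mm thick, y = -85 to +145 mm. Origin on the worktop below the centre of ring 1's front face; +y along the axis out to the open front, -y the way in, z up.
- ring_1 (a point): Centre of the front face of the first, widest ring (bore 26 mm); every pestle passes it. Axes as the gauge's.
- ring_2 (a point): Centre of the front face of ring 2 (bore 21 mm), 22 mm behind ring 1.
- ring_3 (a point): Centre of the front face of ring 3 (bore 16 mm), 44 mm behind ring 1.
- ring_4 (a point): Centre of the front face of the last, narrowest ring (bore 11 mm), 66 mm behind ring 1; no pestle passes it.
- rest (a point): Point of the ring axis above the gauge's black V rest, 130 mm in front of ring 1. The open V (90 degrees, 8 mm thick along the axis, 41 mm wide) has its lowest point 20.6 mm below the axis: a pestle on the axis clears it by 4 mm or more, and it carries the tail of one that is let go.
- rack: Fixed white rack, foot 220 x 170 x 10 mm, with three parallel places along its y axis; each is a pair of 90 degree V supports (8 mm thick, 41 mm wide, lowest point 40 mm above the worktop) at y = -70 and +70 mm. Between them a pestle is free all round. Origin on the worktop, z up.
- blue_place (a point): Middle of the blue place of the rack (at rack x = -90 mm, nearest the robot), 53 mm above the worktop. The pestle to be gauged lies here.
- store_1 (a point): Middle of the first grey place (rack x = 0), 53 mm above the worktop.
- store_2 (a point): Middle of the second grey place (rack x = +70 mm), 53 mm above the worktop.
- pestle_a: One of three like white plastic pestles: straight round rods 200 mm long, the last 22 mm at the tail black; each has its own constant diameter between 13 and 24 mm; at least 2 mm less than the bores it passes. Mass 0.05 to 0.18 kg. Which pestle lies in which place of the rack varies. Origin at the rod's centre on its axis; y along the rod to the black tail.
- mid_a (a point): Centre of pestle a, on its axis (the grasp point).
- tip_a (a point): Centre of the flat white front end (tip) of pestle a, 100 mm from its centre; at the start it points to the gauge's side (right).
- pestle_b: One of three like white plastic pestles: straight round rods 200 mm long, the last 22 mm at the tail black; each has its own constant diameter between 13 and 24 mm; at least 2 mm less than the bores it passes. Mass 0.05 to 0.18 kg. Which pestle lies in which place of the rack varies. Origin at the rod's centre on its axis; y along the rod to the black tail.
- mid_b (a point): Centre of pestle b, on its axis (the grasp point).
- tip_b (a point): Centre of the flat white front end (tip) of pestle b, 100 mm from its centre; at the start it points to the gauge's side (right).
- pestle_c: One of three like white plastic pestles: straight round rods 200 mm long, the last 22 mm at the tail black; each has its own constant diameter between 13 and 24 mm; at least 2 mm less than the bores it passes. Mass 0.05 to 0.18 kg. Which pestle lies in which place of the rack varies. Origin at the rod's centre on its axis; y along the rod to the black tail.
- mid_c (a point): Centre of pestle c, on its axis (the grasp point).
- tip_c (a point): Centre of the flat white front end (tip) of pestle c, 100 mm from its centre; at the start it points to the gauge's side (right).
- counter: Loose bystander: round silver tally counter, 55 x 73 x 23 mm. Origin at the centre of its underside.
- red_tube: Loose bystander: sample tube with red cap lying flat, 16 x 95 x 17 mm. Origin at the centre of its underside.
- purple_tube: Loose bystander: sample tube with purple cap lying flat, 16 x 95 x 17 mm. Origin at the centre of its underside.
- amber_vial: Loose bystander: amber vial with white cap, 34 x 34 x 62 mm. Origin at the centre of its underside.

How it is judged (in metres and radians):
On the way:
1. the white end of a pestle has passed at least 10 mm into the first ring from its front (((y of tip_a in the frame of ring_1 between -0.08 and -0.01 m and x of tip_a in the frame of ring_1 between -0.009 and 0.009 m and z of tip_a in the frame of ring_1 between -0.01 and 0.01 m) or (y of tip_b in the frame of ring_1 between -0.08 and -0.01 m and x of tip_b in the frame of ring_1 between -0.009 and 0.009 m and z of tip_b in the frame of ring_1 between -0.01 and 0.01 m) or (y of tip_c in the frame of ring_1 between -0.08 and -0.01 m and x of tip_c in the frame of ring_1 between -0.009 and 0.009 m and z of tip_c in the frame of ring_1 between -0.01 and 0.01 m))), for 0.1 s.
At the end, for the whole second after the job is handed in: The blue place's pestle lies let go and still in the gauge, within 0.2 rad of its axis, white end within 4 mm of the face of the first ring too narrow for it, at most 6 mm sideways and 8 mm in height off that ring's centre; the other two lie within 20 mm of the middle of a grey place (((y of tip_a in the frame of ring_2 between -0.004 and 0.004 m and x of tip_a in the frame of ring_2 between -0.006 and 0.006 m and z of tip_a in the frame of ring_2 between -0.008 and 0.008 m and angle between the y axis of mid_a and the y axis of gauge, either way round below 0.2 rad and linear speed of pestle_a below 0.01 m/s and (distance between mid_b and store_1 below 0.02 m or distance between mid_b and store_2 below 0.02 m) and (distance between mid_c and store_1 below 0.02 m or distance between mid_c and store_2 below 0.02 m)) or (y of tip_b in the frame of ring_3 between -0.004 and 0.004 m and x of tip_b in the frame of ring_3 between -0.006 and 0.006 m and z of tip_b in the frame of ring_3 between -0.008 and 0.008 m and angle between the y axis of mid_b and the y axis of gauge, either way round below 0.2 rad and linear speed of pestle_b below 0.01 m/s and (distance between mid_a and store_1 below 0.02 m or distance between mid_a and store_2 below 0.02 m) and (distance between mid_c and store_1 below 0.02 m or distance between mid_c and store_2 below 0.02 m)) or (y of tip_c in the frame of ring_4 between -0.004 and 0.004 m and x of tip_c in the frame of ring_4 between -0.006 and 0.006 m and z of tip_c in the frame of ring_4 between -0.008 and 0.008 m and angle between the y axis of mid_c and the y axis of gauge, either way round below 0.2 rad and linear speed of pestle_c below 0.01 m/s and (distance between mid_a and store_1 below 0.02 m or distance between mid_a and store_2 below 0.02 m) and (distance between mid_b and store_1 below 0.02 m or distance between mid_b and store_2 below 0.02 m)))); the robot touches nothing.
It fails at once if a pestle is forced against the gauge (over 40 N) (contact force between any of pestle_a, pestle_b, pestle_c and gauge above 40 N).
It fails at once if a bystander is pushed more than 40 mm or the vial knocked over (distance of any of counter, red_tube, purple_tube, amber_vial from where it was at the start of the episode above 0.04 m or angle between amber_vial's own z axis and vertical above 0.6 rad).
It also fails if it takes over 61 s, if anything falls off the work surface, if the arm or the gripper's body presses on something with over 40 N, if the wrist force passes 120 N, or if a joint passes its speed limit or range.

## Working session

There is one attempt and no reset: what is moved stays moved. The work goes in short steps, Python scripts to look and compute and a tool call to move; the robot and the scene stay as the last step left them, time stands still between calls to the robot, and variables do not carry over. Pictures are saved under pics/ and viewed, about 8 in all and at most 12, crops included, and the job is handed in when it is done.

Besides the shell and the picture viewer there is one more tool, called after "Emit:" as a command line: name --pt "numbers of a row" for each row, then --argument value for the rest. apply_moves: Moves the arm, as the interface text tells. Its arguments: {"type":"object","properties":{"targets":{"type":"array"},"jaw":{"type":"number"}},"required":["targets"]}

```bash
mkdir -p pics; ls
python3 - <<'E'
from cell import *
import cv2,numpy as np
s=read_state();print({k:np.round(v,3).tolist() for k,v in s.items()})
for n in("top","side"):
    cv2.imwrite(f"pics/{n}0.png",get_image(n)[:,:,::-1])
    c=calibration(n);print({k:np.round(v,4).tolist() for k,v in c.items()})
E
```

```text
pics
{'clock': 0.0, 'qpos': [-1.186, 0.629, 0.038, 1.518, -0.027, 0.996, -0.02], 'qd': [0.001, 0.0, -0.0, 0.001, -0.002, -0.0, 0.0], 'tau': [-0.001, -56.342, 1.226, -19.345, 0.011, 0.011, -0.0], 'eef_pos': [282.866, 584.494, 230.383], 'tool_rot': [-1.573, -0.0, -0.451], 'force': [0.089, -0.02, -0.958], 'torque': [0.013, 0.026, -0.03], 'width': 85.57}
{'fx': 487.7133, 'fy': 487.7133, 'cx': 317.3005, 'cy': 200.862, 'k1': -0.1071, 'world_from_camera': [[-0.0153, -0.9895, 0.1435, 305.0654], [-0.9998, 0.0129, -0.0177, 69.4806], [0.0157, -0.1437, -0.9895, 1309.592], [0.0, 0.0, 0.0, 1.0]]}
{'fx': 497.6995, 'fy': 497.6995, 'cx': 328.333, 'cy': 195.5134, 'k1': 0.0309, 'world_from_camera': [[0.9993, 0.0135, -0.0343, 546.38], [0.0361, -0.5489, 0.8351, -970.6582], [-0.0076, -0.8358, -0.549, 751.719], [0.0, 0.0, 0.0, 1.0]]}
```

View pics/top0.png

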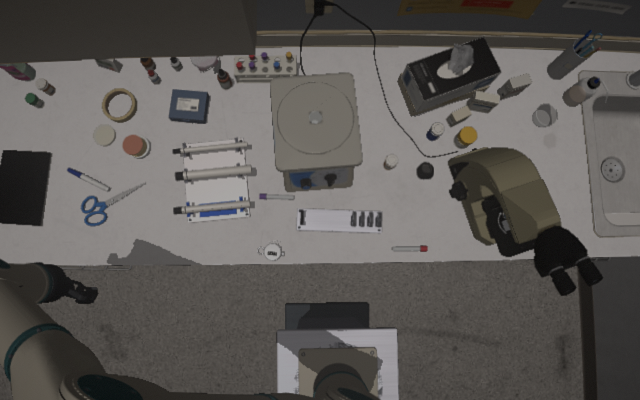

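View pics/side0.png

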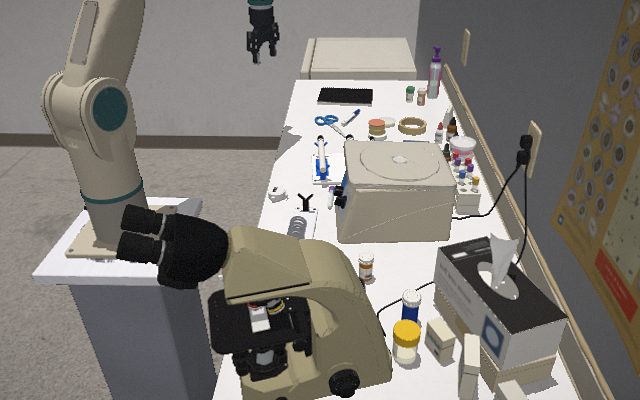

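Top: rack at about (175–255, 138–222), with its blue place at row ~208. Gauge foot spans (297–383, 207–232), with the V rest on the left and the rings on the right. A crop will give exact points.

```bash
cat > h.py <<'E'
from cell import *
import cv2,numpy as np
def ray(n,u,v,c=None):
    c=c or calibration(n);K=np.array([[c["fx"],0,c["cx"]],[0,c["fy"],c["cy"]],[0,0,1.]])
    p=cv2.undistortPoints(np.array([[[u,v]]],float),K,np.array([c["k1"],0,0,0,0.]))[0,0]
    T=np.array(c["world_from_camera"]);return T[:3,3],T[:3,:3]@np.r_[p,1]
def atz(n,u,v,z,c=None):
    o,d=ray(n,u,v,c);return o+d*(z-o[2])/d[2]
def crop(img,name,x0,y0,x1,y1,s):
    cv2.imwrite(f"pics/{name}.png",cv2.resize(img[y0:y1,x0:x1,::-1],None,fx=s,fy=s,interpolation=cv2.INTER_CUBIC))
E
python3 - <<'E'
import cv2
i=cv2.imread("pics/top0.png")[130:260,165:395]
cv2.imwrite("pics/topc.png",cv2.resize(i,None,fx=3.4,fy=3.4,interpolation=cv2.INTER_CUBIC))
E
```

```text
(no output)
```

View pics/topc.png

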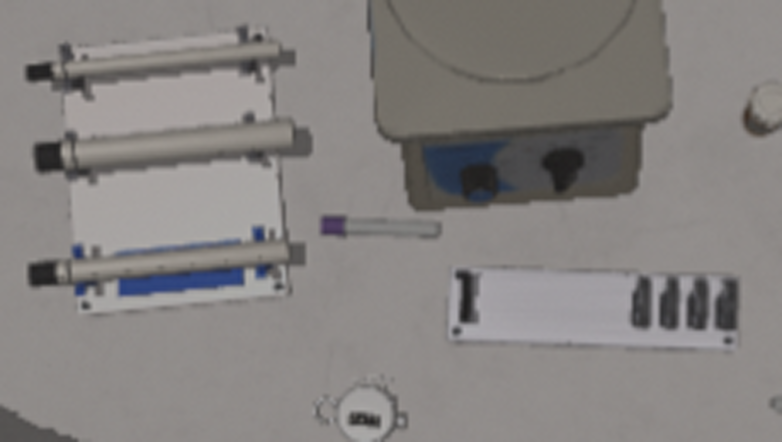

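Run:
```python
from h import *
P=lambda x,y,z:atz("top",x/3.4+165,y/3.4+130,z)
def show(n,a):print(n,np.round(a,1).tolist())
for nm,cs,z in(("foot",[(452,265),(741,276),(738,349),(449,340)],10),("rack",[(62,48),(265,27),(291,293),(80,314)],10)):
    q=np.array([P(*c,z) for c in cs]);show(nm,q);show(" c",q.mean(0))
    d=(q[0]-q[1]+q[3]-q[2]);show(" long %.3f len"%np.arctan2(d[1],d[0]),[np.linalg.norm(q[0]-q[1]),np.linalg.norm(q[1]-q[2])])
for a,b in(((29,274),(290,252)),((34,158),(294,137)),((26,72),(281,52))):
    A=P(*a,56);B=P(*b,56);d=A-B;show("pestle",[(A+B)/2,B]);print(np.linalg.norm(d),np.arctan2(d[1],d[0]))
show("ring1 front top centre",P(634,303,80));show("rest",P(466,297,60))
show("centrifuge bottom front",P(410,210,0));show("cent R",P(637,192,0)); show("cent top front",P(385,138,180));show("",P(660,118,180))
```

```text
foot [[475.0, 98.5, 10.0], [463.1, -130.3, 10.0], [405.2, -126.0, 10.0], [415.6, 101.4, 10.0]]
 c [439.7, -14.1, 10.0]
 long 1.522 len [229.1, 58.1]
rack [[656.3, 413.0, 10.0], [671.0, 248.0, 10.0], [454.4, 225.7, 10.0], [439.7, 392.9, 10.0]]
 c [555.3, 319.9, 10.0]
 long 1.659 len [165.7, 217.8]
pestle [[473.4, 321.3, 56.0], [480.6, 221.0, 56.0]]
201.11958982641474 1.6425809621910796
pestle [[563.3, 319.3, 56.0], [570.1, 218.4, 56.0]]
202.30542287573155 1.6377903238384743
pestle [[631.4, 328.9, 56.0], [637.8, 229.0, 56.0]]
200.17751206317513 1.63433529257437
ring1 front top centre [435.4, -38.6, 80.0]
rest [443.9, 87.0, 60.0]
centrifuge bottom front [521.1, 131.9, 0.0]
cent R [533.4, -50.3, 0.0]
cent top front [542.3, 140.4, 180.0]
 [554.3, -51.3, 180.0]
```

Emit:
apply_moves --pt "0.9 0.25 -0.5 0 0 0" --pt "0.9 0.25 -0.5 0 0 0" --pt "0.9 0.25 -0.5 0 0 0" --pt "0.9 0.25 -0.5 0 0 0" --pt "0.9 0.25 -0.5 0 0 0" --pt "0.9 0.25 -0.5 0 0 0" --pt "0.9 0.25 -0.5 0 0 0" --pt "0.9 0.25 -0.5 0 0 0" --pt "0 0 0 0 1 0" --pt "0 0 0 0 1 0" --pt "0 0 0 0 1 0" --pt "0 0 0 0 1 0" --jaw 1

```text
clock: 1.6
eef_pos: [472.4, 315.4, 150.9]
tool_rot: [-1.572, 0.0, -1.014]
force: [0.2, -0.4, -0.1]
width: 85.5
```

Emit:
apply_moves --pt "0 0 0 0 1 0" --pt "0 0 0 0 1 0" --pt "0 0 0 0 1 0" --pt "0 0 0 0 0.5 0" --pt "0 0 0 0 0 0" --pt "0 0 0 0 0 0"

```text
clock: 2.35
eef_pos: [472.6, 315.6, 151.2]
tool_rot: [-1.571, -0.0, -1.497]
force: [0.4, -0.3, -0.1]
width: 85.5
```

Run:
```python
from h import *
s=read_state();print(s["clock"],np.round(s["eef_pos"],1),np.round(s["tool_rot"],3),np.round(s["force"],1))
np.save("c1.npy",calibration("wrist"),allow_pickle=True)
print(np.round(calibration("wrist")["world_from_camera"],3))
crop(get_image("wrist"),"w1",0,0,640,400,1.25)
```

```text
2.35 [472.6 315.6 151.2] [-1.571 -0.    -1.497] [ 0.4 -0.3 -0.1]
[[ 9.97000e-01  6.90000e-02  2.40000e-02  4.65716e+02]
 [ 7.40000e-02 -9.48000e-01 -3.10000e-01  3.95131e+02]
 [ 2.00000e-03  3.11000e-01 -9.50000e-01  2.93994e+02]
 [ 0.00000e+00  0.00000e+00  0.00000e+00  1.00000e+00]]
```

View pics/w1.png

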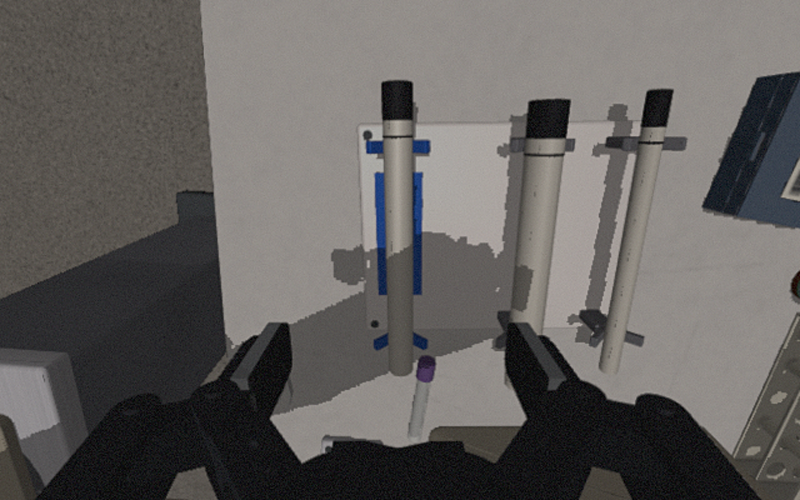

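Wrist: blue-place pestle runs from its tail end at (397,82) to its tip at (400,374), midway between the open fingers; purple tube at (425,370).

Run:
```python
from h import *
c=np.load("c1.npy",allow_pickle=True).item()
T=atz("wrist",397/1.25,84/1.25,54,c);t=atz("wrist",400.5/1.25,372/1.25,52,c)
d=T-t;m=(T+t)/2
print(T,t,m,np.hypot(*d[:2]),np.arctan2(d[1],d[0]))
e=atz("wrist",386.5/1.25,230/1.25,52,c);f=atz("wrist",412.5/1.25,230/1.25,52,c);print("width",np.linalg.norm(e-f))
for x,y in((360,126),(366,328)): print(atz("wrist",x/1.25,y/1.25,10,c))
```

```text
[463.70672677 421.23531918  54.        ] [481.11064187 220.11016714  52.        ] [472.40868432 320.67274316  53.        ] 201.87675211890183 1.6571140714838508
width 17.42776162540253
[438.70343773 396.16710504  10.        ]
[450.81523916 232.04400737  10.        ]
```

Emit:
apply_moves --pt "0.07 0.7 0 0 0 0" --pt "0 0.7 0 0 0 0" --pt "0 0.7 0 0 0 0" --pt "0 0.5 0 0 0 0" --pt "0 0.35 0 0 0 0" --pt "0 0 0 0 0 0" --pt "0 0 0 0 0 0"

```text
clock: 3.28
eef_pos: [473.4, 313.0, 33.9]
tool_rot: [-1.57, 0.001, -1.498]
force: [0.2, 0.2, 0.4]
width: 85.3
```

Emit:
apply_moves --pt "0 0 0 0 0 0" --pt "0 0 0 0 0 0" --pt "0 0 0 0 0 0" --pt "0 0 0 0 0 0" --pt "0 0 0 0 0 0" --pt "0 0 0 0 0 0" --pt "0 0 0 0 0 0" --pt "0 0 0 0 0 0" --jaw -1

```text
clock: 4.28
eef_pos: [473.5, 313.0, 33.6]
tool_rot: [-1.57, 0.0, -1.498]
force: [1.3, -0.1, 4.9]
width: 16.7
```

Emit:
apply_moves --pt "0 -0.3 0 0 0 0" --pt "0 -0.6 0 0 0 0" --pt "0 -0.6 0 0 0 0" --pt "0 -0.6 0 0 0 0" --pt "0.88 0 -0.17 0 0 0" --pt "0.88 0 -0.17 0 0 0" --pt "0.88 0 -0.17 0 0 0" --pt "0.88 0 -0.17 0 0 0" --pt "0.88 0 -0.17 0 0 0" --pt "0.88 0 -0.17 0 0 0" --pt "0.85 0 -0.18 0 0 0" --pt "0 0 0 0 0.92 0"

```text
clock: 5.78
eef_pos: [441.1, 61.6, 117.5]
tool_rot: [-1.573, -0.001, -1.636]
force: [0.1, 1.1, -1.4]
width: 16.9
```

Emit:
apply_moves --pt "0 0 0 0 0 0" --pt "0 0 0 0 0 0" --pt "0 0 0 0 0 0"

```text
clock: 6.15
eef_pos: [442.6, 65.4, 117.3]
tool_rot: [-1.571, 0.0, -1.624]
force: [-0.3, -0.3, -0.9]
width: 17.2
```

Run:
```python
from h import *
s=read_state();print(s["clock"],np.round(s["eef_pos"],1),np.round(s["tool_rot"],3),np.round(s["force"],1),s["width"])
np.save("c2.npy",calibration("wrist"),allow_pickle=True)
w=get_image("wrist");t=get_image("top")
cv2.imwrite("pics/w2raw.png",w[:,:,::-1]);crop(w,"w2",120,100,520,400,2)
crop(t,"t2",240,170,400,260,5)
```

```text
6.15 [442.6  65.4 117.3] [-1.571  0.    -1.624] [-0.3 -0.3 -0.9] 17.171484867845496
```

View pics/w2.png

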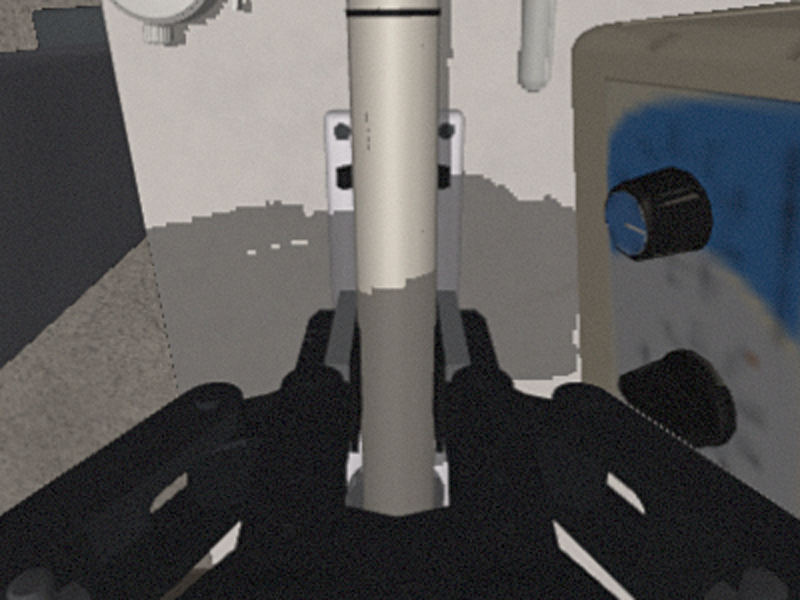

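Wrist crop: the pestle hangs over the gauge. Foot's front-end corners at (328,111) and (462,112), V arms' outer edges at (337,177) and (450,177). The rings are hidden by the gripper.

Run:
```python
from h import *
c=np.load("c2.npy",allow_pickle=True).item()
W=lambda x,y,z:atz("wrist",x/2+120,y/2+100,z,c)
f=[W(327,111,10),W(463,112,10)];v=[W(336,177,62),W(450.5,177,62)];e=[W(331,280,10),W(463,280,10)]
for a in(f,v,e):print(np.round(a,1),np.round(np.mean(a,0),1),np.linalg.norm(a[0]-a[1]))
p=[W(394,12,136),W(396,280,136),W(397,500,136)];print(np.round(p,1))
```

```text
[[415.1 105.8  10. ]
 [472.2 102.3  10. ]] [443.6 104.   10. ] 57.183520049927466
[[422.6  91.1  62. ]
 [462.   88.9  62. ]] [442.3  90.   62. ] 39.47124146104544
[[409.9  28.   10. ]
 [470.7  24.6  10. ]] [440.3  26.3  10. ] 60.84540015692802
[[445.7 144.4 136. ]
 [443.   86.1 136. ]
 [439.8  22.6 136. ]]
```

View pics/t2.png

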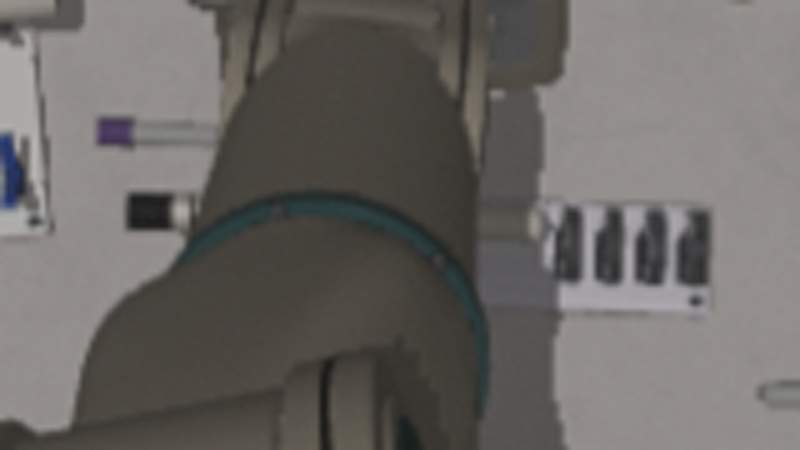

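Top crop: pestle tip at about (545,222), tail end (127,212). The rings span rows 205–283, ring 1's front face is at column ~556, and the foot edges are at rows 203 and 317 on the right end.

Run:
```python
from h import *
P=lambda x,y,z:np.round(atz("top",x/5+240,y/5+170,z),1)
print("tail",P(127,212,136),"tip",P(545,222,136))
for x,r in((568,(207,283)),(610,(208,283)),(651,(209,285)),(693,(209,285))):
    a,b=P(x,r[0],65),P(x,r[1],65);print("ring",(a+b)/2,a[0]-b[0])
print("foot end",P(711,204,10),P(709,317,10)); print("ring1 front",P(556,244,70),"r4 back",P(709,244,70))
```

```text
tail [448.6 174.6 136. ] tip [441.1 -27.9 136. ]
ring [437.25 -45.4   65.  ] 39.299999999999955
ring [436.7  -67.05  65.  ] 38.80000000000001
ring [435.65 -88.2   65.  ] 39.30000000000001
ring [ 435.3  -109.95   65.  ] 39.39999999999998
foot end [ 464.2 -128.4   10. ] [ 403.2 -125.3   10. ]
ring1 front [437.3 -38.8  70. ] r4 back [ 436.2 -117.5   70. ]
```

Emit:
apply_moves --pt "0 0.5 -0.03 0 0 0" --pt "0 0.5 0 0 0 0" --pt "0 0.4 0 0 0 0" --pt "0 0.25 0 0 0 0" --pt "0 0.12 0 0 0 0" --pt "0 0 0 0 0 0" --pt "0 0 0 0 0 0" --pt "0 0 0 0 0 0"

```text
clock: 7.25
eef_pos: [441.9, 64.9, 46.9]
tool_rot: [-1.57, 0.0, -1.626]
force: [0.7, -0.1, 0.1]
width: 17.0
```

Run:
```python
from h import *
s=read_state();print(s["clock"],np.round(s["eef_pos"],1),np.round(s["tool_rot"],3),np.round(s["force"],1),s["width"])
t=get_image("top");d=get_image("side")
a=cv2.resize(t[195:245,330:390,::-1],None,fx=8,fy=8,interpolation=cv2.INTER_CUBIC)
b=cv2.resize(d[170:260,260:350,::-1],None,fx=6,fy=6,interpolation=cv2.INTER_CUBIC)[:400]
cv2.imwrite("pics/m3.png",cv2.vconcat([cv2.copyMakeBorder(a,0,0,0,60,0)]));cv2.imwrite("pics/s3.png",b)
```

```text
7.25 [441.9  64.9  46.9] [-1.57   0.    -1.626] [ 0.7 -0.1  0.1] 16.98712323216278
```

View pics/m3.png

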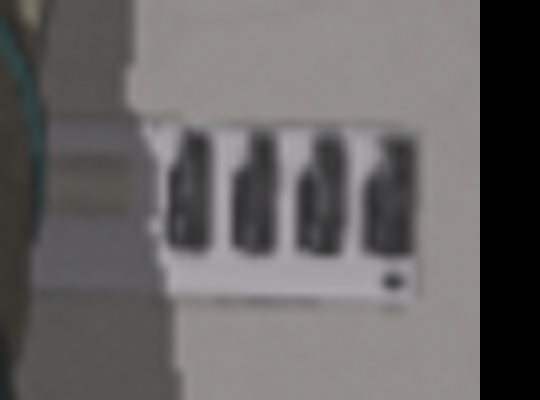

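In the top crop the pestle is centred on row ~184.5 and the rings on ~190 (8x, both at 65 mm height), so the pestle sits about 1.5 mm too far +x. I'll correct this and enter ring 1.

Emit:
apply_moves --pt "0 0 -0.03 0 0 0" --pt "0.1 0 0 0 0 0" --pt "0.1 0 0 0 0 0" --pt "0.1 0 0 0 0 0" --pt "0.08 0 0 0 0 0" --pt "0.08 0 0 0 0 0" --pt "0.08 0 0 0 0 0" --pt "0.08 0 0 0 0 0" --pt "0 0 0 0 0 0" --pt "0 0 0 0 0 0"

```text
clock: 8.6
eef_pos: [439.1, 40.2, 46.5]
tool_rot: [-1.571, 0.0, -1.626]
force: [0.1, -0.4, -0.8]
width: 16.3
```

Run:
```python
from h import *
s=read_state();print(s["clock"],np.round(s["eef_pos"],1),np.round(s["tool_rot"],3),np.round(s["force"],1),s["width"])
t=get_image("top");crop(t,"m4",335,200,385,235,14)
```

```text
8.6 [439.1  40.2  46.5] [-1.571  0.    -1.626] [ 0.1 -0.4 -0.8] 16.2880815544064
```

View pics/m4.png

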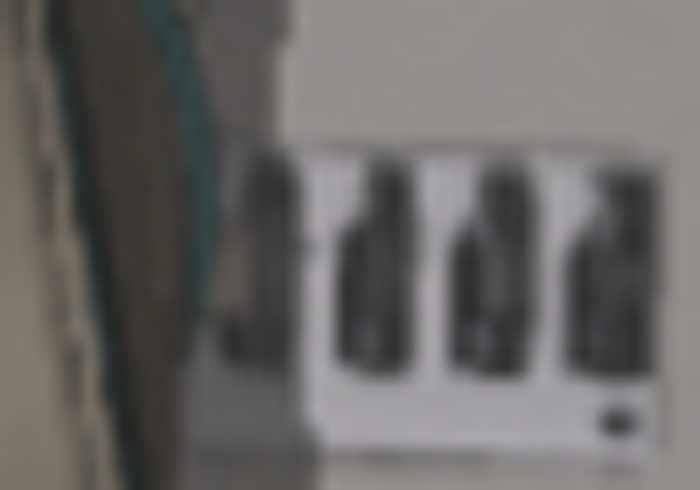

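Emit:
apply_moves --pt "0.05 0 0 0 0 0" --pt "0.05 0 0 0 0 0" --pt "0.05 0 0 0 0 0" --pt "0.04 0 0 0 0 0" --pt "0.03 0 0 0 0 0" --pt "0 0 0 0 0 0" --pt "0 0 0 0 0 0"

```text
clock: 9.52
eef_pos: [438.6, 31.4, 46.5]
tool_rot: [-1.571, 0.0, -1.626]
force: [-0.1, 0.1, -0.9]
width: 16.8
```

Emit:
apply_moves --pt "0.04 0 0 0 0 0" --pt "0.04 0 0 0 0 0" --pt "0 0 0 0 0 0"

```text
clock: 9.9
eef_pos: [438.4, 27.9, 46.5]
tool_rot: [-1.571, -0.0, -1.627]
force: [-0.0, -0.1, -0.5]
width: 17.0
```

Run:
```python
from h import *
s=read_state();print(s["clock"],np.round(s["eef_pos"],1),np.round(s["tool_rot"],3),np.round(s["force"],1),s["width"])
t=get_image("top");crop(t,"m5",335,200,385,235,14)
```

```text
9.9 [438.4  27.9  46.5] [-1.571 -0.    -1.627] [-0.  -0.1 -0.5] 17.048258919090628
```

View pics/m5.png

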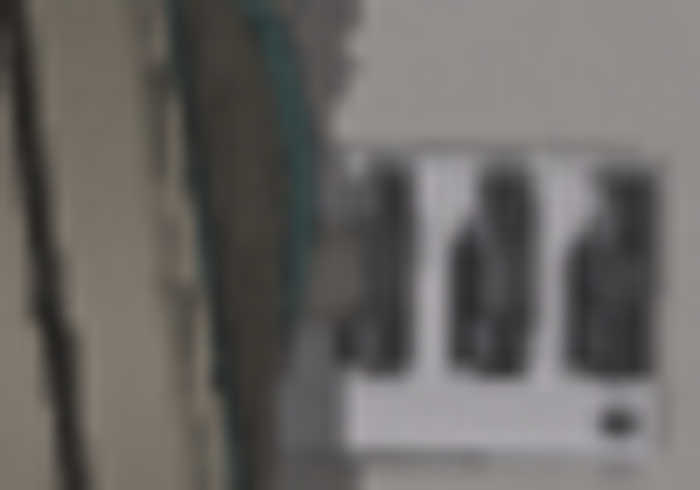

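Emit:
apply_moves --pt "0 0 0.02 0 0 0" --pt "0.03 0 0 0 0 0" --pt "0.03 0 0 0 0 0" --pt "0.03 0 0 0 0 0" --pt "0 0 0 0 0 0"

```text
clock: 10.58
eef_pos: [439.0, 24.4, 46.5]
tool_rot: [-1.571, -0.0, -1.627]
force: [0.5, 0.6, -1.1]
width: 16.5
```

Emit:
apply_moves --pt "0.03 0 0 0 0 0" --pt "0.03 0 0 0 0 0" --pt "0.03 0 0 0 0 0" --pt "0.03 0 0 0 0 0" --pt "0 0 0 0 0 0"

```text
clock: 11.2
eef_pos: [438.7, 19.6, 46.5]
tool_rot: [-1.571, -0.0, -1.627]
force: [0.7, 0.1, -1.0]
width: 17.2
```

Emit:
apply_moves --pt "0.03 0 0 0 0 0" --pt "0.03 0 0 0 0 0" --pt "0.03 0 0 0 0 0" --pt "0 0 0 0 0 0"

```text
clock: 11.7
eef_pos: [438.5, 16.0, 46.5]
tool_rot: [-1.571, -0.0, -1.627]
force: [-0.1, 0.2, -0.8]
width: 16.8
```

Emit:
apply_moves --pt "0.03 0 0 0 0 0" --pt "0.03 0 0 0 0 0" --pt "0.03 0 0 0 0 0" --pt "0 0 0 0 0 0"

```text
clock: 12.2
eef_pos: [438.4, 12.4, 46.5]
tool_rot: [-1.571, -0.0, -1.627]
force: [-0.7, -0.4, -0.7]
width: 17.1
```

Emit:
apply_moves --pt "0.025 0 0 0 0 0" --pt "0.025 0 0 0 0 0" --pt "0 0 0 0 0 0"

```text
clock: 12.58
eef_pos: [438.2, 10.4, 46.5]
tool_rot: [-1.571, -0.0, -1.627]
force: [-0.3, -0.7, -1.4]
width: 16.3
```

Emit:
apply_moves --pt "0.025 0 0 0 0 0" --pt "0.025 0 0 0 0 0" --pt "0 0 0 0 0 0"

```text
clock: 12.95
eef_pos: [438.1, 8.4, 46.5]
tool_rot: [-1.571, -0.0, -1.627]
force: [0.2, -0.2, -1.7]
width: 16.4
```

Emit:
apply_moves --pt "0.025 0 0 0 0 0" --pt "0.025 0 0 0 0 0" --pt "0 0 0 0 0 0"

```text
clock: 13.32
eef_pos: [438.0, 6.4, 46.5]
tool_rot: [-1.571, -0.0, -1.627]
force: [0.5, 0.6, -0.8]
width: 16.8
```

Emit:
apply_moves --pt "0.025 0 0 0 0 0" --pt "0 0 0 0 0 0"

```text
clock: 13.58
eef_pos: [437.9, 5.5, 46.5]
tool_rot: [-1.571, 0.0, -1.627]
force: [-0.3, 0.5, -1.3]
width: 17.0
```

Emit:
apply_moves --pt "0.025 0 0 0 0 0" --pt "0 0 0 0 0 0"

```text
clock: 13.82
eef_pos: [437.9, 4.6, 46.5]
tool_rot: [-1.571, 0.0, -1.626]
force: [0.8, 1.1, -0.6]
width: 17.1
```

Run:
```python
from h import *
s=read_state();print(s["clock"],np.round(s["eef_pos"],1),np.round(s["tool_rot"],3),np.round(s["force"],1),s["width"])
t=get_image("top");crop(t,"m6",340,200,385,235,14)
```

```text
13.825 [437.9   4.6  46.5] [-1.571  0.    -1.626] [ 0.8  1.1 -0.6] 17.05503795390069
```

View pics/m6.png

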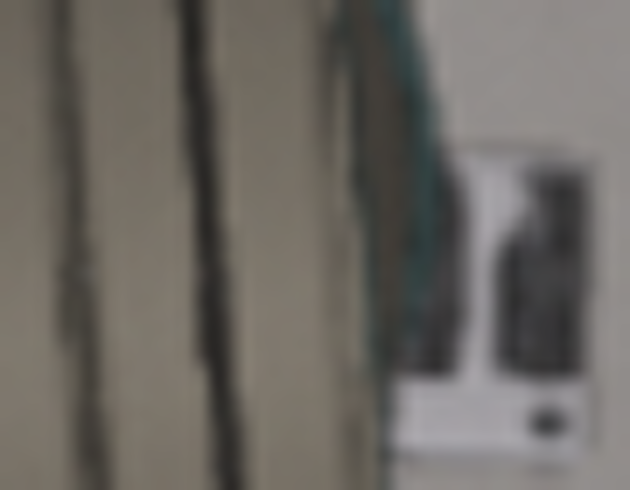

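Top crop: nothing shows between ring 3 and ring 4 (columns 465–500), so the tip hasn't come through ring 3. I'll continue in small steps.

Emit:
apply_moves --pt "0.02 0 0 0 0 0" --pt "0 0 0 0 0 0"

```text
clock: 14.12
eef_pos: [437.8, 4.2, 46.5]
tool_rot: [-1.571, 0.001, -1.626]
force: [-0.2, 3.3, -1.6]
width: 16.7
```

Emit:
apply_moves --pt "0.02 0 0 0 0 0" --pt "0 0 0 0 0 0"

```text
clock: 14.38
eef_pos: [437.8, 3.7, 46.5]
tool_rot: [-1.571, 0.001, -1.626]
force: [0.3, 5.7, -1.8]
width: 17.2
```

Emit:
apply_moves --pt "0.02 0 0 0 0 0" --pt "0 0 0 0 0 0"

```text
clock: 14.62
eef_pos: [437.8, 3.6, 46.5]
tool_rot: [-1.571, 0.002, -1.625]
force: [0.7, 7.7, -1.7]
width: 16.7
```

Contact at TCP y ≈ 3.7: force rises to 7.7 N with almost no advance. Nominal ring-3 stop is at 93−88−1.4 ≈ 3.5. I'll probe sideways and in height for false catching.

Emit:
apply_moves --pt "-0.02 0 0.025 0 0 0" --pt "0.02 0 0 0 0 0" --pt "0 0 0 0 0 0"

```text
clock: 15.0
eef_pos: [438.2, 3.4, 46.4]
tool_rot: [-1.572, 0.002, -1.625]
force: [0.4, 7.1, -1.7]
width: 16.8
```

Emit:
apply_moves --pt "-0.02 0 -0.05 0 0 0" --pt "0.02 0 0 0 0 0" --pt "0 0 0 0 0 0"

```text
clock: 15.38
eef_pos: [437.6, 3.5, 46.6]
tool_rot: [-1.57, 0.001, -1.624]
force: [1.9, 7.5, -1.6]
width: 16.7
```

Emit:
apply_moves --pt "-0.02 0.025 0.025 0 0 0" --pt "0.02 0 0 0 0 0" --pt "0 0 0 0 0 0"

```text
clock: 15.75
eef_pos: [438.0, 3.2, 45.5]
tool_rot: [-1.571, 0.001, -1.625]
force: [0.6, 7.1, -1.5]
width: 16.7
```

Emit:
apply_moves --pt "-0.02 -0.05 0 0 0 0" --pt "0.02 0 0 0 0 0" --pt "0 0 0 0 0 0"

```text
clock: 16.12
eef_pos: [437.9, 3.3, 47.5]
tool_rot: [-1.571, 0.001, -1.625]
force: [0.6, 6.9, -2.2]
width: 16.6
```

Emit:
apply_moves --pt "-0.02 0.025 0 0 0 0" --pt "0.02 0 0 0 0 0" --pt "0 0 0 0 0 0"

```text
clock: 16.5
eef_pos: [437.9, 3.2, 46.5]
tool_rot: [-1.571, 0.001, -1.625]
force: [1.8, 7.8, -1.9]
width: 16.7
```

Stop is the same wherever I push (≤0.4 mm change), so it is size, not a skewed catch. I'll back off the preload, then lower and tilt the tail gently toward the rest.

Emit:
apply_moves --pt "-0.04 0 0 0 0 0" --pt "0 0.025 0 0 0 -0.07" --pt "0 0.025 0 0 0 -0.07" --pt "0 0.025 0 0 0 -0.07" --pt "0 0.025 0 0 0 -0.07" --pt "0 0 0 0 0 0" --pt "0 0 0 0 0 0"

```text
clock: 17.38
eef_pos: [437.7, 3.5, 42.5]
tool_rot: [-1.571, -0.039, -1.627]
force: [0.4, 0.6, -0.3]
width: 16.8
```

Emit:
apply_moves --pt "0.02 0 0 0 0 0" --pt "0 0 0 0 0 0"

```text
clock: 17.62
eef_pos: [437.6, 3.1, 42.6]
tool_rot: [-1.571, -0.039, -1.626]
force: [0.7, 1.0, -1.6]
width: 16.5
```

Emit:
apply_moves --pt "0.02 0 0 0 0 0" --pt "0 0 0 0 0 0"

```text
clock: 17.88
eef_pos: [437.6, 2.8, 42.5]
tool_rot: [-1.571, -0.038, -1.626]
force: [0.7, 3.9, -1.4]
width: 17.2
```

Emit:
apply_moves --pt "0 0 0 0 0 0" --pt "0 0 0 0 0 0" --pt "0 0 0 0 0 0" --pt "0 0 0 0 0 0" --pt "0 0 0 0 0 0" --pt "0 0 0 0 0 0" --jaw 0.2

```text
clock: 18.62
eef_pos: [437.8, 2.1, 42.6]
tool_rot: [-1.571, -0.039, -1.626]
force: [0.4, 0.0, 0.7]
width: 51.5
```

Emit:
apply_moves --pt "0 -0.3 0 0 0 0" --pt "0 -0.5 0 0 0 0" --pt "0 -0.7 0 0 0 0" --pt "0 -0.8 0 0 0 0" --pt "0 -0.8 0 0 0 0" --pt "-0.8 -0.5 0 0 0 0" --pt "-0.8 -0.5 0 0 0 0" --pt "-0.8 0 0 0 0 0" --pt "-0.8 0 0 0 0 0" --pt "-0.8 0 0 0 0 0" --pt "-0.8 0 0 0 0 0" --pt "0 0 0 0 0 0"

```text
clock: 20.12
eef_pos: [448.3, 202.8, 199.3]
tool_rot: [-1.571, -0.038, -1.622]
force: [-0.5, -0.1, 0.8]
width: 51.1
```

Emit:
apply_moves --pt "-0.8 0 0 0 0 0" --pt "-0.8 0 0 0 0 0" --pt "-0.8 0 0 0 0 0" --pt "0 0 0 0 0 0" --pt "0 0 0 0 0 0"

```text
clock: 20.75
eef_pos: [454.1, 294.1, 195.5]
tool_rot: [-1.571, -0.04, -1.628]
force: [-0.7, -0.2, -0.2]
width: 51.3
```

Run:
```python
from h import *
s=read_state();print(s["clock"],np.round(s["eef_pos"],1),np.round(s["force"],1),s["width"])
t=get_image("top");crop(t,"t7",170,135,390,260,3.6)
```

```text
20.75 [454.1 294.1 195.5] [-0.7 -0.2 -0.2] 51.29969408028179
```

View pics/t7.png

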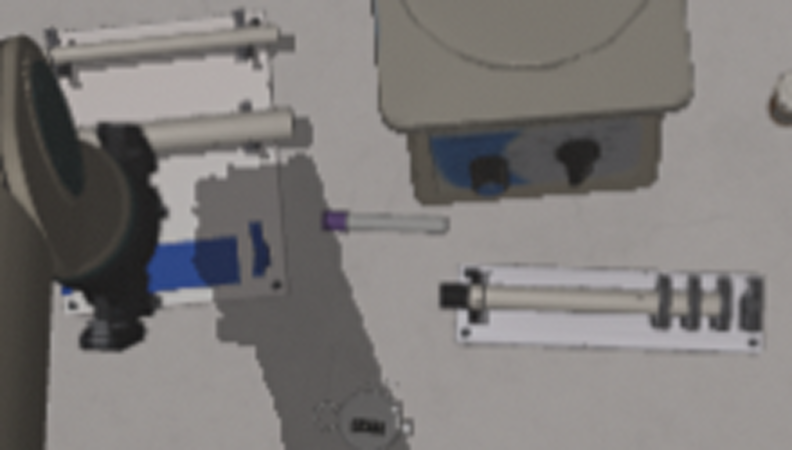

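Top: the pestle lies in the gauge with its tail end at (441,295). It runs through rings 1 and 2 and ends at ring 3 (col ~715), with nothing between rings 3 and 4. The other pestles, tube and counter look undisturbed.

Run:
```python
from h import *
P=lambda x,y,z:np.round(atz("top",x/3.6+170,y/3.6+135,z),1)
print("tail",P(440,296,62),"foot front edge",P(458,300,10),"foot back",P(764,312,10), "ring4 back",P(763,310,68))
print(read_state()["clock"])
```

```text
tail [444.3 112.3  62. ] foot front edge [446.9 100.7  10. ] foot back [ 434.7 -127.4   10. ] ring4 back [ 430.4 -118.    68. ]
20.8
```

```bash
python3 -c "
from cell import *
print(finish_job())"
```

```text
the job is handed in; nothing more can be done
None
```

I took the pestle from the blue place and fed it white end first through rings 1 and 2. It stopped at ring 3, and I left it lying there. The job is handed in at about 21 s on the robot's clock; no verdict is reported.

- **Size:** the gripper read about 16.8 mm across the pestle. That is too thick for ring 3's 16 mm bore but passes ring 2's 21 mm.
- **Really stopped, not caught:** up to ring 3 the force along the axis stayed at about 1 N. At the stop it rose to about 7–8 N with almost no advance. Pushing again 1 mm to either side and 1 mm up and down gave the same stop to within about 0.5 mm. No force reading passed about 8 N.
- **Release:** I took off the pressure, tilted the tail down towards the V rest, touched the tip to the ring again at about 4 N, then let go and moved the arm away.
- **Last look from above:** nothing shows between rings 3 and 4. Measured from its tail, the white end is about 0.6 mm from ring 3's face, within the roughly 2 mm accuracy of the camera calibration. The two other pestles, the purple tube and the counter look unmoved; I did not measure them, and the red tube and amber vial were not in that last close-up.
- **What disagreed:** the camera estimates of the gauge's axis differed by 1–2 mm sideways. I corrected for this from close views, and no side force built up on the way in.

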